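# Complete the brick layer and lock the brace leg at its mark

### The arm

A 7-joint arm with a two-finger parallel gripper is mounted at the origin on a cart in front of the work surface, level with it; the furniture and walls round the work are solid. World frame = base frame: x ahead of the robot, y to its left, z up, the work surface at z = 0. Lengths are in m, angles in rad, forces in N, time in s.
With the tool pointing down it reaches from about 0.4 to 0.875 m from the base axis. Payload 19.3 kg.
Tool frame: the origin (TCP) lies at the very end of the fingers, on their centre line; the grasp point (between the pads) lies 19 mm behind it; z points along the fingers, y is the line along which they close (so a half turn about z gives the same grasp; the last joint's range is limited). The gripper opens to 85 mm and grips with 20 to 120 N. Pads are 22 mm wide; open, the fingers measure 114 mm over their backs; the gripper's body (76 mm by 85 mm) begins 54 mm behind the grasp point. The pads swing forward as they close: fully open they stand 13 mm farther back than shut.
Start: joints at [1.164, 0.521, -0.036, 1.599, 0.021, 1.021, -0.113], TCP at [0.207, -0.59, 0.203] pointing down, gripper open.
Joint ranges: [-2.91, 2.91], [-0.3, 2.13], [-1.5, 1.42], [0.17, 2.43], [-1.26, 4.41], [0.16, 1.93], [-2.52, 2.52]. Speed limits (rad/s): [1.89, 1.89, 2.39, 2.39, 3.01, 3.01, 3.01].

### API

Orientations are given as [roll, pitch, yaw] about the fixed x, y, z axes, in that order (R = Rz(yaw) Ry(pitch) Rx(roll)).
In Python, from workcell import bot gives the robot as it stands. The module is installed in compiled form; this text tells all that it offers.
- The arm moves only by the tool apply_moves, never from a script. Its arguments are lists of equal length, an entry for each row: "claw": the finger opening in m, from 0 to 0.0854; "xyz": the shift along the tool's x, y, z in m, a list of three; "twist": the turn, a rotation vector about the tool's x, y, z in rad, a list of three. A call has 1 to 20 rows; each row shifts and turns the commanded pose from where the row before left it, along the tool's axes as they then stand; what a row does not reach is not made up. A row lasts 1/10 s, in which the tool goes at most 50 mm and 8.59 degrees, less where a joint would pass 70% of its speed; a pose out of reach is approached as far as the arm can. A call with a gripper value outside its range is refused whole. The fingers move at their own pace and stop on an object; "force" is the grip in N (left out, the last holds). Time passes only in rows, so rows that do not move let the fingers close. It gives the time, the measured TCP pose, the force, the opening and the grip force at its end, in the units of the state.
- bot.observe(): the state, without advancing time (a new reading comes with each control period).
- bot.grab_frame(name): name is "scene" or "top" or "wrist"; returns a dict with "img" (420x560x3 uint8, red, green, blue), "vfov" (degrees; the focal length in pixels is half the picture's height over the tangent of half this angle, whatever the lens; pixels are square), "cx", "cy" (the principal point, pixels), "distortion" ([k1, k2, p1, p2, k3] as OpenCV has them; the pictures are not rectified), "view" (4x4, takes a point from world to camera coordinates). Camera axes: x right, y up, looking along -z (the intrinsics and any distortion apply to the point x, -y, -z); pixel columns grow to the right and rows downward; lengths in m; the calibration is good to about 2 mm. A picture is of the moment at which its call begins. There is no depth.
- bot.job_done(): hands the job in; it is judged then, once.
Trained networks look in the newest picture that a camera, given by its name, has taken for a name from the list of things; names that differ only in an ending like _2 or _b are one class to them, and where a whole thing is asked for, a point or a joint stands for the part that bears it (a point fixed in the world has none). Each returns a list of dicts, best first, with "score" (0 to 1); they miss things now and then, are a little off and sometimes report something else, mostly with a low value. They report only what shows in the picture. A call takes as long as a camera call. They do not tell look-alikes from the thing itself.
- bot.find_in(camera, query): "position" ([x, y, z] in m, in world coordinates, good to about 4 mm: the middle of the surface that is visible of it).
The state is a dict: "clock": time; "qpos": joint angles; "qd": joint speeds; "joint_efforts": joint torques, N m; "position": TCP position; "tool_rot": TCP orientation; "force": force on the tool from outside, world axes, zero at the start; "moment": the same for the moment, N m; "grip_width": finger opening in m; "finger_force": force on a finger pad.
Only numpy, scipy, OpenCV 4.12 (cv2) and the standard library are available. Lean on these libraries where they do the work, as an engineer would, in place of code of your own. Each camera call takes 0.05 s, during which the arm holds its last target. There are 200 camera calls.

### The job

Lay the loose black charger brick (the one lying left of the pallet towards the robot, not the one at the back of the bench) flat in the open place of the interlocked layer on the plywood pallet. Then slide the spring-loaded brace leg towards the layer until the front face of its foot stands at the steel mark line across the board, and, holding it there, squeeze the cam lever fully closed against the leg; do not close the lever away from the mark. Finish still holding: leg at the mark, lever squeezed shut between the fingers, all four bricks in their pattern, and the other things on the bench left alone.

Things in the scene. Friction and masses are not known exactly. Their poses are not given: they have to be found in the camera images.
- pallet: Fixed plywood board 195 x 425 x 12 mm (y -330 to +95 mm). Origin: underside, centre of the brick layer; z up; y runs along the brace towards the layer. Cleats 8 mm high bound the layer at x = +-84.5 and y = +84.5 mm (inner faces); the brace side is open. Layer: pinwheel of four bricks with 8 mm gaps round an empty middle, x and y +-32.5 mm. The brace's bracket is at y = -300 mm, 56 mm high.
- gap (a point): Centre of the open place on the board's top, at pallet (-28, -56.5, 12) mm; axes as the pallet's. Place is x -80.5 to 24.5, y -80.5 to -32.5 mm; the brick lies there with its long side along x. The inner finger fits only in the layer's empty middle, so grip the brick about 23 mm to the +x side of its centre (pallet x about -5 mm).
- mark (a point): Point on the steel mark line (3 mm wide, across the whole board) on the board's top: middle of its edge nearest the layer, at pallet (0, -84.5, 12) mm. The foot's front face is to stand over it.
- last_brick: The loose charger brick, a black block 48 x 105 x 30 mm, 0.24 kg (mass varies), lying flat on the bench left of the pallet, towards the robot (a similar fixed one at the back of the bench is not meant). Origin under its centre, long side along its own y; its two ends are equivalent.
- brick_right: Charger brick as above, loose, already laid at pallet (56.5, -28) mm, long side along the pallet's y.
- brick_far: Charger brick, loose, already laid at pallet (28, 56.5) mm, long side along the pallet's x.
- brick_left: Charger brick, loose, already laid at pallet (-56.5, 28) mm, long side along the pallet's y.
- foot (a point): Centre of the front face (towards the layer) of the leg's foot, an aluminium plate 120 mm wide (pallet x), 8 mm thick, 18 to 50 mm above the bench. Axes as the pallet's. Fingers lowered one each side of the collar can push the plate forward by its back face, 8 mm behind this point.
- collar (a point): Centre of the black collar block on the leg, 32 mm behind the foot's front face, 34 mm above the bench. Block 24 mm wide (pallet x), 44 mm long (y), 18 to 50 mm above the bench. Its -x face is the rest for one finger; the cam lever is on its +x side.
- leg (a joint): Extension of the sliding leg along the pallet's y, m: 0 fully back, as at the start; 0.065 foot at the mark; end stop 0.085. A spring pushes it back with about 4.5 N (5.5 N at the mark) whenever it is not held, even with the lever closed.
- lever (a joint): Cam lever, rad: 0 open (leaning outward 0.45 rad), 0.45 closed (upright). Plate 32 mm long (y, centred on the collar), 4 mm thick, 40 mm high from its hinge, which is parallel to the leg, 15 mm to the +x side of its axis, 22 mm above the bench. Stays where left; about 3 N at its upper edge moves it. Collar with lever: x -12 to +17 mm closed, to +35 mm open.
- lever_tip (a point): Middle of the lever's upper edge, 40 mm from the hinge; about 58 mm above the bench when open.
- tape_measure: Bystander: tape measure 64 x 73 x 33 mm, loose.
- mug: Bystander: mug, 81 mm high, loose.
- battery_pack: Bystander: battery pack 61 x 115 x 30 mm, larger than the charger bricks, loose, far to the right.
Mind the look-alikes: they are no part of the job. Leave any purple look-alike of the last_brick alone.

How it is judged:
By the outcome, as a careful person would: the job done as asked, in the order asked, and still so for the second after the job is handed in, while the arm keeps its last pose, push and grip.
It also fails if it takes over 48 s, if anything falls off the work surface, if the arm or the gripper's body presses on something with over 40 N, if the wrist force passes 120 N, or if a joint passes its speed limit or range.

## Working session

There is one attempt and no reset: what is moved stays moved. The work goes in short steps, Python scripts to look and compute and a tool call to move; the robot and the scene stay as the last step left them, time stands still between calls to the robot, and variables do not carry over. Pictures are saved under pics/ and viewed, at most 10 in all, crops included, and the job is handed in when it is done.

Besides the shell and the picture viewer there is one more tool, called after ">>>" in YAML: its name, and indented under it one key for each argument. apply_moves: Moves the arm, as the interface text tells. Its arguments: {"type":"object","properties":{"claw":{"type":"array"},"xyz":{"type":"array"},"twist":{"type":"array"},"force":{"type":"number"}},"required":["claw","xyz","twist"]}

```bash
mkdir -p pics; cat > h.py <<'E'
import numpy as np, cv2
from workcell import bot
def grab(n,fn=None):
    f=bot.grab_frame(n)
    if fn: cv2.imwrite('pics/'+fn+'.png',cv2.cvtColor(f['img'],cv2.COLOR_RGB2BGR))
    F=f['img'].shape[0]/2/np.tan(np.radians(f['vfov'])/2)
    f['K']=np.array([[F,0,f['cx']],[0,F,f['cy']],[0,0,1.]]); f['d']=np.array(f['distortion'],float)
    f['V']=np.array(f['view']); return f
def proj(f,P):
    P=np.atleast_2d(np.array(P,float)); c=(f['V']@np.c_[P,np.ones(len(P))].T).T[:,:3]*[1,-1,-1]
    return cv2.projectPoints(c,np.zeros(3),np.zeros(3),f['K'],f['d'])[0][:,0]
def ray(f,uv,z):
    n=cv2.undistortPoints(np.array(uv,float).reshape(-1,1,2),f['K'],f['d'])[:,0]
    R=f['V'][:3,:3]; o=-R.T@f['V'][:3,3]; d=np.c_[n[:,0],-n[:,1],-np.ones(len(n))]@R
    return o+d*((np.reshape(z,-1)-o[2])/d[:,2])[:,None]
E
python3 - <<'E'
from h import *
s=bot.observe(); print({k:np.round(v,3).tolist() for k,v in s.items()})
for c in('top','scene'):
    f=grab(c,c+'0'); print(c,f['vfov'],f['cx'],f['cy'],f['d'],(-f['V'][:3,:3].T@f['V'][:3,3]).round(3))
    for q in ['pallet','last_brick','brick_right','brick_far','brick_left','foot','collar','lever','lever_tip','gap','mark','mug','battery_pack','tape_measure']:
        try: print(q,[(np.round(r['position'],3).tolist(),round(r['score'],2),proj(f,r['position'])[0].round().tolist()) for r in bot.find_in(c,q)][:5])
        except Exception as e: print(q,e)
E
```

```text
{'clock': 0.0, 'qpos': [1.164, 0.522, -0.036, 1.6, 0.021, 1.021, -0.113], 'qd': [-0.001, 0.001, -0.001, 0.0, -0.001, 0.001, 0.0], 'joint_efforts': [-0.001, -92.711, 1.979, -36.993, 0.018, 0.008, -0.0], 'position': [0.206, -0.59, 0.202], 'tool_rot': [-3.14, 0.0, 0.337], 'force': [-0.191, 0.344, -1.124], 'moment': [-0.054, -0.015, 0.001], 'finger_force': 0.0, 'grip_width': 0.085}
top 49.790212814692595 284.09067692501765 210.59496870683097 [-0.01534373  0.          0.          0.          0.        ] [0.225 0.059 1.174]
pallet [([0.592, -0.086, 0.015], 0.81, [280.0, 187.0]), ([0.614, -0.107, 0.047], 0.58, [284.0, 173.0]), ([0.428, -0.484, 0.028], 0.55, [441.0, 183.0])]
last_brick [([0.378, -0.169, 0.028], 0.7, [343.0, 246.0]), ([0.466, 0.307, 0.032], 0.57, [156.0, 288.0]), ([0.596, 0.124, 0.044], 0.36, [205.0, 213.0])]
brick_right [([0.637, 0.038, 0.046], 0.86, [230.0, 187.0]), ([0.589, -0.087, 0.009], 0.72, [281.0, 189.0])]
brick_far [([0.596, 0.124, 0.043], 0.74, [205.0, 213.0])]
brick_left [([0.518, 0.081, 0.039], 0.7, [232.0, 234.0])]
foot [([0.614, -0.109, 0.049], 0.79, [285.0, 17
[... 781 characters left out ...]
], 0.72, [154.0, 249.0])]
brick_right [([0.625, 0.047, 0.043], 0.8, [232.0, 202.0])]
brick_far [([0.587, 0.122, 0.044], 0.76, [211.0, 212.0]), ([0.634, -0.11, 0.053], 0.35, [277.0, 191.0])]
brick_left [([0.5, 0.084, 0.043], 0.92, [228.0, 226.0])]
foot [([0.604, -0.103, 0.042], 0.71, [278.0, 199.0])]
collar [([0.611, -0.108, 0.044], 0.67, [279.0, 197.0])]
lever [([0.632, -0.112, 0.054], 0.49, [278.0, 191.0])]
lever_tip []
gap [([0.6, -0.021, 0.013], 0.56, [254.0, 211.0])]
mark [([0.598, -0.02, 0.015], 0.87, [254.0, 210.0])]
mug [([0.571, -0.447, 0.04], 0.59, [377.0, 191.0])]
battery_pack [([0.417, -0.487, 0.03], 0.7, [407.0, 217.0])]
tape_measure [([0.612, 0.277, 0.033], 0.6, [162.0, 217.0])]
```

View pics/top0.png

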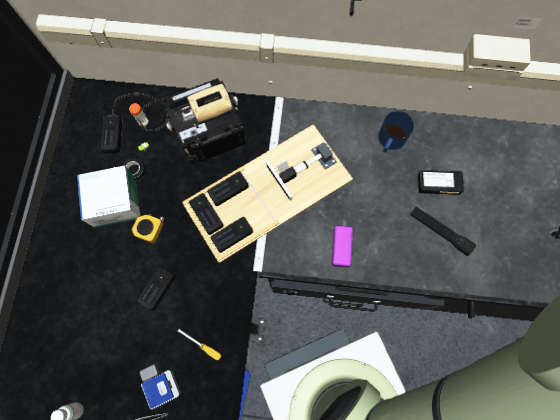

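View pics/scene0.png

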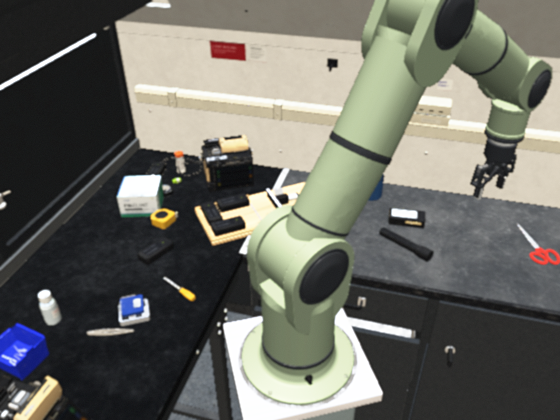

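```bash
python3 - <<'E'
import cv2,numpy as np
a=cv2.imread('pics/top0.png')
c=cv2.resize(a[120:265,175:360],None,fx=4,fy=4,interpolation=cv2.INTER_CUBIC)
cv2.imwrite('pics/c1.png',c)
c=cv2.resize(a[260:320,120:190],None,fx=6,fy=6,interpolation=cv2.INTER_CUBIC)
d=cv2.resize(a[100:160,80:150],None,fx=6,fy=6,interpolation=cv2.INTER_CUBIC)
cv2.imwrite('pics/c2.png',np.clip(np.c_[c[:,:400],d[:,:400]]*1.8,0,255).astype('uint8'))
E
```

```text
Traceback (most recent call last):
cv2.error: OpenCV(4.12.0) /io/opencv/modules/imgcodecs/src/loadsave.cpp:1058: error: (-215:Assertion failed) image.channels() == 1 || image.channels() == 3 || image.channels() == 4 in function 'imwrite_'
```

View pics/c1.png

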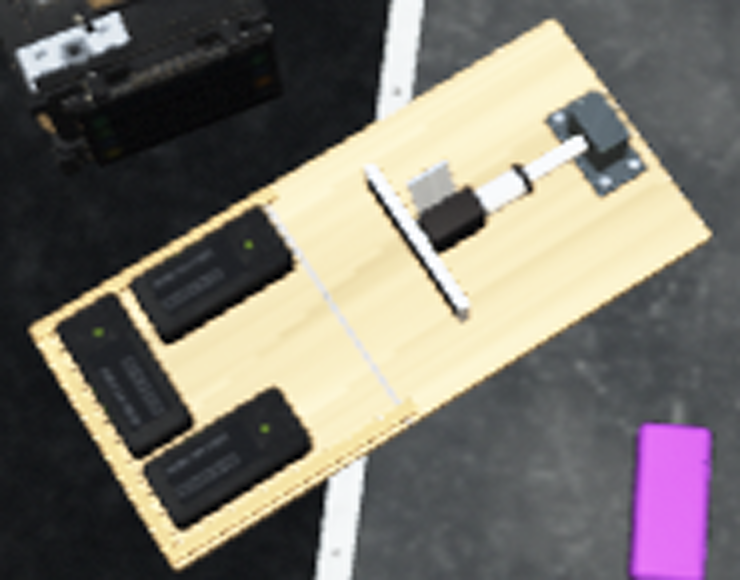

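c1 shows the board corners at crop px (553,20), (710,235), (32,328) and (178,570), with the mark line from (270,205) to (400,405). The open place is at the lower right of the layer. In the top picture, three things could be taken for the brick:
- black brick at (155,288)
- black brick at the back, (111,133)
- purple one at (343,246)

By the description I choose (155,288), and will check it in a crop.

```bash
python3 - <<'E'
from h import *
from scipy.optimize import least_squares
a=cv2.imread('pics/top0.png')
crop=lambda y,x:cv2.resize(a[y:y+60,x:x+66],None,fx=6,fy=6,interpolation=cv2.INTER_CUBIC).astype(float)
cv2.imwrite('pics/c2.png',np.clip(np.hstack([crop(258,122),crop(103,80)])*2,0,255).astype('uint8'))
f=grab('top')
M=np.array([[.0975,-.33,.012],[-.0975,-.33,.012],[.0975,.095,.02],[-.0975,.095,.02]])
uv=np.array([[553,20],[710,235],[32,328],[178,570]])/4+[175,120]-[.375,.375]
def W(p,M): c,s=np.cos(p[2]),np.sin(p[2]); return np.c_[p[0]+c*M[:,0]-s*M[:,1],p[1]+s*M[:,0]+c*M[:,1],M[:,2]]
r=least_squares(lambda p:(proj(f,W(p,M))-uv).ravel(),[.59,.04,.15]); print('pallet',r.x, r.fun.round(2))
for i,n in [(1,'mid')]:
  print(W(r.x,np.array([[56.5,-28,42],[28,56.5,42],[-56.5,28,42],[-28,-56.5,12],[0,-149.5,34]])/1e3).round(4))
print(ray(f,[[155,288]],.03))
E
```

```text
pallet [0.57843214 0.06259758 0.16672467] [ 0.28 -0.77  1.19 -0.04 -1.19  0.13 -0.23  0.42]
[[ 0.6388  0.0444  0.042 ]
 [ 0.5967  0.123   0.042 ]
 [ 0.5181  0.0808  0.042 ]
 [ 0.5602  0.0022  0.012 ]
 [ 0.6032 -0.0848  0.034 ]]
[[0.46854583 0.31016395 0.03      ]]
```

View pics/c2.png

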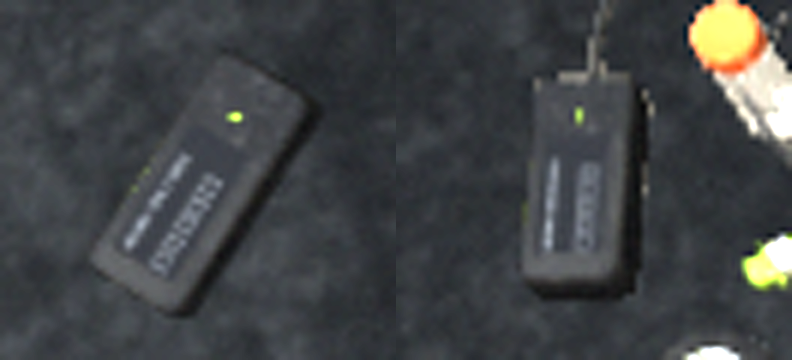

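The left crop is the cordless brick, my choice at (155,288). The right one has a cord, so it is the fixed look-alike at the back. The chosen brick's top corners are at crop px (225,55), (312,105), (180,312) and (95,258).

```bash
python3 - <<'E'
from h import *
f=grab('top')
c=np.array([[225,55],[312,105],[180,312],[95,258]])/6+[122,258]-.4
P=ray(f,c,.029); print(P.round(4), P.mean(0).round(4))
e=(P[0]+P[1]-P[2]-P[3])/2; print(np.hypot(*e[:2]),np.arctan2(e[1],e[0]))
e=(P[1]+P[2]-P[0]-P[3])/2; print(np.hypot(*e[:2]),np.arctan2(e[1],e[0])+np.pi/2)
print([(np.round(r['position'],4),r['score']) for r in bot.find_in('top','last_brick')])
E
```

```text
[[0.5154 0.2831 0.029 ]
 [0.4806 0.2564 0.029 ]
 [0.4217 0.3357 0.029 ]
 [0.4567 0.361  0.029 ]] [0.4686 0.3091 0.029 ]
0.09814604831905009 -0.9285084025093915
0.04352377357447502 -0.929374828318287
[(array([ 0.3767, -0.1697,  0.0275]), 0.77), (array([0.465 , 0.3076, 0.0301]), 0.65), (array([0.6245, 0.2792, 0.0334]), 0.22)]
```

>>> apply_moves:
  claw: [0.085,0.085,0.085,0.085,0.085,0.085,0.085,0.085,0.085,0.085,0.085,0.085,0.085,0.085]
  xyz:
    - [0.034,-0.021,0]
    - [0.034,-0.021,0]
    - [0.034,-0.021,0]
    - [0.034,-0.021,0]
    - [0.034,-0.021,0]
    - [0.034,-0.021,0]
    - [0.034,-0.021,0]
    - [0.034,-0.021,0]
    - [0.034,-0.021,0]
    - [0.034,-0.021,0]
    - [0.034,-0.021,0]
    - [0.034,-0.021,0]
    - [0.034,-0.021,0]
    - [0.034,-0.021,0]
  twist:
    - [0,0,0]
    - [0,0,0]
    - [0,0,0]
    - [0,0,0]
    - [0,0,0]
    - [0,0,0]
    - [0,0,0]
    - [0,0,0]
    - [0,0,0]
    - [0,0,0]
    - [0,0,0]
    - [0,0,0]
    - [0,0,0]
    - [0,0,0]

```text
clock: 3.05
position: [0.5595, -0.1538, 0.2027]
tool_rot: [3.141, -0.0, 0.337]
force: [0.4, -0.1, 0.1]
grip_width: 0.0851
finger_force: 0.0
```

>>> apply_moves:
  claw: [0.085,0.085,0.085,0.085,0.085,0.085,0.085,0.085,0.085,0.085,0.085]
  xyz:
    - [0.007,-0.04,0]
    - [0.007,-0.04,0]
    - [0.007,-0.04,0]
    - [0.007,-0.04,0]
    - [0.007,-0.04,0]
    - [0.007,-0.04,0]
    - [0.007,-0.04,0]
    - [0.007,-0.04,0]
    - [0.007,-0.04,0]
    - [0.007,-0.04,0]
    - [0.007,-0.04,0]
  twist:
    - [0,0,0]
    - [0,0,0]
    - [0,0,0]
    - [0,0,0]
    - [0,0,0]
    - [0,0,0]
    - [0,0,0]
    - [0,0,0]
    - [0,0,0]
    - [0,0,0]
    - [0,0,0]

```text
clock: 4.15
position: [0.4855, 0.2872, 0.2028]
tool_rot: [-3.142, -0.0, 0.337]
force: [1.2, -0.2, 0.8]
grip_width: 0.085
finger_force: 0.0
```

>>> apply_moves:
  claw: [0.085,0.085,0.085,0.085,0.085,0.085,0.085,0.085,0.085,0.085,0.085,0.085,0.085,0.085]
  xyz:
    - [0,0,0]
    - [0,0,0]
    - [0,0,0]
    - [0,0,0]
    - [0,0,0]
    - [0,0,0]
    - [0,0,0]
    - [0,0,0]
    - [0,0,0]
    - [0,0,0]
    - [0,0,0]
    - [0,0,0]
    - [0,0,0]
    - [0,0,0]
  twist:
    - [0,0,-0.14]
    - [0,0,-0.14]
    - [0,0,-0.14]
    - [0,0,-0.14]
    - [0,0,-0.14]
    - [0,0,-0.14]
    - [0,0,-0.14]
    - [0,0,-0.14]
    - [0,0,-0.14]
    - [0,0,-0.14]
    - [0,0,-0.14]
    - [0,0,-0.14]
    - [0,0,-0.14]
    - [0,0,-0.056]

```text
clock: 5.55
position: [0.486, 0.2854, 0.2026]
tool_rot: [-3.142, -0.0, 2.218]
force: [-0.0, 1.1, -0.0]
grip_width: 0.0851
finger_force: 0.0
```

```bash
cat >> h.py <<'E'
def state():
    s=bot.observe(); print({k:np.round(s[k],4).tolist() for k in('clock','position','tool_rot','force','grip_width','finger_force','qpos')}); return s
def delta(x,y,z,yaw):
    s=state(); t=s['tool_rot'][2]; p=np.array(s['position']); d=np.array([x,y,z])-p
    c,n=np.cos(t),np.sin(t); dy=(yaw-t+np.pi)%(2*np.pi)-np.pi
    print('tool shift now',np.round([c*d[0]+n*d[1],n*d[0]-c*d[1],-d[2]],4),'twist z',round(-dy,4))
E
python3 - <<'E'
from h import *
delta(.4813,.2901,.2,2.213)
f=grab('wrist','w1'); print(f['vfov'],[(np.round(r['position'],4),r['score']) for r in bot.find_in('wrist','last_brick')])
E
```

```text
{'clock': 5.55, 'position': [0.486, 0.2854, 0.2026], 'tool_rot': [-3.1415, -0.0001, 2.2181], 'force': [-0.0442, 1.0993, -0.0392], 'grip_width': 0.0851, 'finger_force': 0.0, 'qpos': [-0.1119, 0.5101, -0.7366, 1.7381, 0.3888, 1.045, -0.3369]}
tool shift now [ 0.0066 -0.0009  0.0026] twist z 0.0051
66.63653037690611 [(array([0.4682, 0.3162, 0.0279]), 0.86), (array([ 0.3288, -0.1504,  0.0257]), 0.47)]
```

View pics/w1.png

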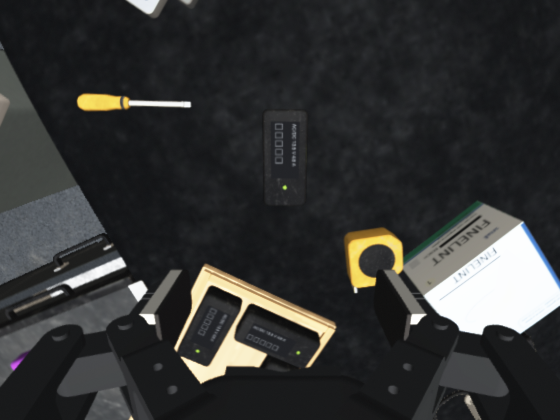

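The wrist picture shows the brick at px (265..306, 111..205), upright in the image and so nearly aligned with the tool.

```bash
python3 - <<'E'
from h import *
f=grab('wrist'); g=f['img'][90:225,245:325].astype(int).sum(2)
P=ray(f,[[265,111],[307,111],[307,206],[265,206]],.029); print(P.round(4),P.mean(0).round(4))
e=(P[0]+P[1]-P[2]-P[3])/2;print(np.hypot(*e[:2]),np.arctan2(e[1],e[0]))
print(proj(f,[[.4675,.3085,.03]]))
E
```

```text
[[0.4221 0.3382 0.029 ]
 [0.4569 0.3643 0.029 ]
 [0.5197 0.2838 0.029 ]
 [0.482  0.2556 0.029 ]] [0.4702 0.3105 0.029 ]
0.10204373467209683 2.21609462426249
[[282.92380841 160.41017213]]
```

>>> apply_moves:
  claw: [0.085,0.085,0.085,0.085,0.085,0.085,0.085,0.085,0.085,0.085,0.085,0.085,0.085]
  xyz:
    - [0.0065,0.001,0]
    - [0,0,0.028]
    - [0,0,0.028]
    - [0,0,0.028]
    - [0,0,0.028]
    - [0,0,0.028]
    - [0,0,0.012]
    - [0,0,0.012]
    - [0,0,0.012]
    - [0,0,0.012]
    - [0,0,0.008]
    - [0,0,0.005]
    - [0,0,0]
  twist:
    - [0,0,0]
    - [0,0,0]
    - [0,0,0]
    - [0,0,0]
    - [0,0,0]
    - [0,0,0]
    - [0,0,0]
    - [0,0,0]
    - [0,0,0]
    - [0,0,0]
    - [0,0,0]
    - [0,0,0]
    - [0,0,0]

```text
clock: 7.0
position: [0.4827, 0.2913, 0.0012]
tool_rot: [-3.141, -0.0, 2.213]
force: [0.1, 0.3, 0.4]
grip_width: 0.085
finger_force: 0.0
```

>>> apply_moves:
  claw: [0.03,0.03,0.03,0.03,0.03,0.03,0.03,0.03]
  xyz:
    - [0,0,0]
    - [0,0,0]
    - [0,0,0]
    - [0,0,0]
    - [0,0,0]
    - [0,0,0]
    - [0,0,0]
    - [0,0,0]
  twist:
    - [0,0,0]
    - [0,0,0]
    - [0,0,0]
    - [0,0,0]
    - [0,0,0]
    - [0,0,0]
    - [0,0,0]
    - [0,0,0]
  force: 60

```text
clock: 7.8
position: [0.4828, 0.2914, 0.0016]
tool_rot: [3.142, -0.0, 2.213]
force: [-0.5, 0.0, -0.6]
grip_width: 0.0299
finger_force: 0.0
```

```bash
python3 - <<'E'
from h import *
state(); grab('wrist','w2')
E
```

```text
{'clock': 7.8, 'position': [0.4828, 0.2914, 0.0016], 'tool_rot': [3.1416, -0.0001, 2.2127], 'force': [-0.5214, 0.0331, -0.5616], 'grip_width': 0.0299, 'finger_force': 0.0, 'qpos': [-0.2523, 0.7745, -0.5643, 1.8725, 0.6356, 0.6815, -0.5556]}
```

View pics/w2.png

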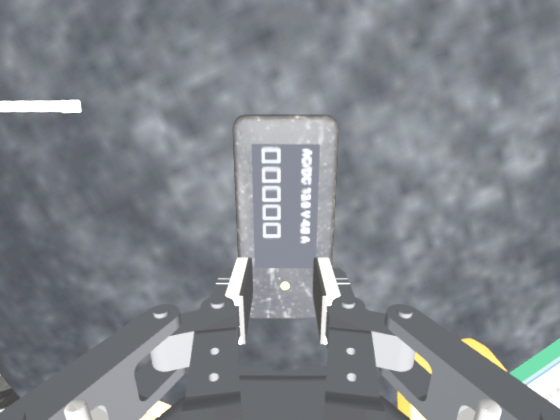

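```bash
python3 - <<'E'
from h import *
f=grab('wrist'); s=bot.observe(); p=np.array(s['position']);t=s['tool_rot'][2]
X=np.array([np.cos(t),np.sin(t),0]);Y=np.array([np.sin(t),-np.cos(t),0])
for z in(0,.019,.04):
  for y in(-.015,.015,-.024,.024):
    print(z,y,proj(f,[p+Y*y+X*a+[0,0,z] for a in(.011,0,-.011)]).round().tolist())
for z in (.03,.0):
  P=ray(f,[[235,117],[337,117],[330,317],[247,317]],z);print(z,np.linalg.norm(np.diff(P[[0,1,2,3,0]],axis=0),axis=1).round(4),P.mean(0).round(4))
print(-f['V'][:3,:3].T@f['V'][:3,3])
print(bot.find_in('wrist','last_brick')[:1])
E
```

```text
0 -0.015 [[259.0, 233.0], [259.0, 251.0], [259.0, 268.0]]
0 0.015 [[311.0, 233.0], [311.0, 251.0], [310.0, 268.0]]
0 -0.024 [[243.0, 233.0], [244.0, 251.0], [244.0, 268.0]]
0 0.024 [[327.0, 233.0], [326.0, 251.0], [325.0, 268.0]]
0.019 -0.015 [[256.0, 246.0], [256.0, 265.0], [257.0, 284.0]]
0.019 0.015 [[314.0, 246.0], [314.0, 265.0], [313.0, 284.0]]
0.019 -0.024 [[238.0, 246.0], [239.0, 265.0], [240.0, 284.0]]
0.019 0.024 [[332.0, 246.0], [331.0, 265.0], [330.0, 284.0]]
0.04 -0.015 [[252.0, 264.0], [253.0, 286.0], [254.0, 306.0]]
0.04 0.015 [[319.0, 264.0], [318.0, 286.0], [317.0, 306.0]]
0.04 -0.024 [[232.0, 264.0], [234.0, 286.0], [235.0, 306.0]]
0.04 0.024 [[338.0, 264.0], [337.0, 286.0], [336.0, 306.0]]
0.03 [0.0439 0.1001 0.0434 0.1001] [0.4688 0.3119 0.03  ]
0.0 [0.0532 0.1212 0.0526 0.1211] [0.4755 0.3037 0.    ]
[0.43701898 0.350649   0.17260643]
[{'position': [0.4639, 0.3239, 0.0315], 'score': 0.58}]
```

```bash
python3 - <<'E'
import cv2,numpy as np
a=cv2.imread('pics/w2.png')[235:350,205:360]; cv2.imwrite('pics/c3.png',cv2.resize(a,None,fx=5,fy=5,interpolation=cv2.INTER_CUBIC))
E
```

```text
(no output)
```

View pics/c3.png

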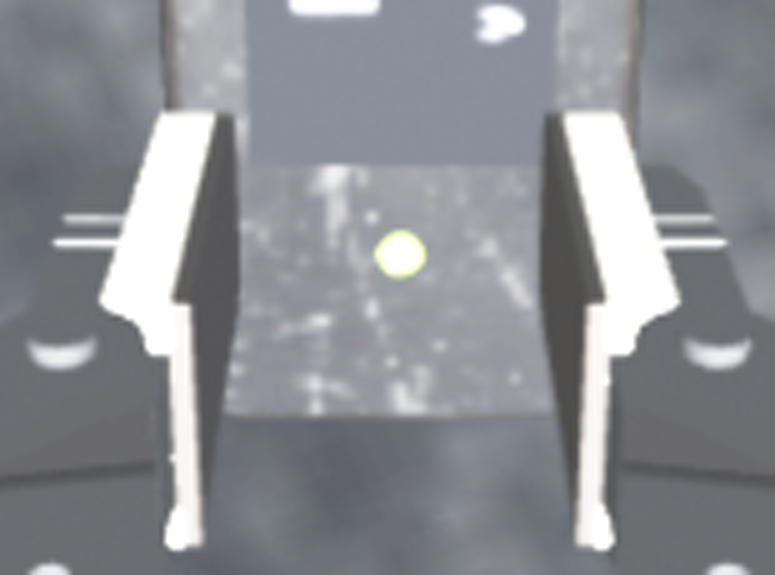

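The crop shows the pads' lower edge from px (252,258) to (252,293), on the plane of the brick's top. So the fingertips are either hovering 28 mm higher than reported or passing through the brick. I'll use the earlier wrist picture to check the real tip height.

```bash
python3 - <<'E'
from h import *
f=grab('wrist'); s=bot.observe(); p=np.array(s['position']);t=s['tool_rot'][2]
X=np.array([np.cos(t),np.sin(t),0]);Y=np.array([np.sin(t),-np.cos(t),0])
# camera is rigid to hand: same projection in tool frame
for b in(0,.013,.025,.04,.06): print('open',b,proj(f,[p+Y*.0425+X*a+[0,0,b] for a in(.011,-.011)]).round().tolist())
a=cv2.imread('pics/w1.png')[240:380,340:440]; b=cv2.imread('pics/w2.png')[240:380,300:400]
cv2.imwrite('pics/c4.png',cv2.resize(np.hstack([a,b]),None,fx=4,fy=4,interpolation=cv2.INTER_CUBIC))
for c in('top','scene'):
  grab(c); print(c,[(np.round(r['position'],4),round(r['score'],2)) for r in bot.find_in(c,'last_brick')])
E
```

```text
open 0 [[359.0, 233.0], [356.0, 268.0]]
open 0.013 [[365.0, 242.0], [361.0, 278.0]]
open 0.025 [[370.0, 251.0], [367.0, 289.0]]
open 0.04 [[379.0, 264.0], [374.0, 306.0]]
open 0.06 [[393.0, 286.0], [387.0, 332.0]]
top [(array([ 0.3797, -0.1662,  0.0286]), 0.97), (array([0.4507, 0.3227, 0.0303]), 0.87)]
scene [(array([0.4531, 0.317 , 0.0312]), 0.83)]
```

View pics/c4.png

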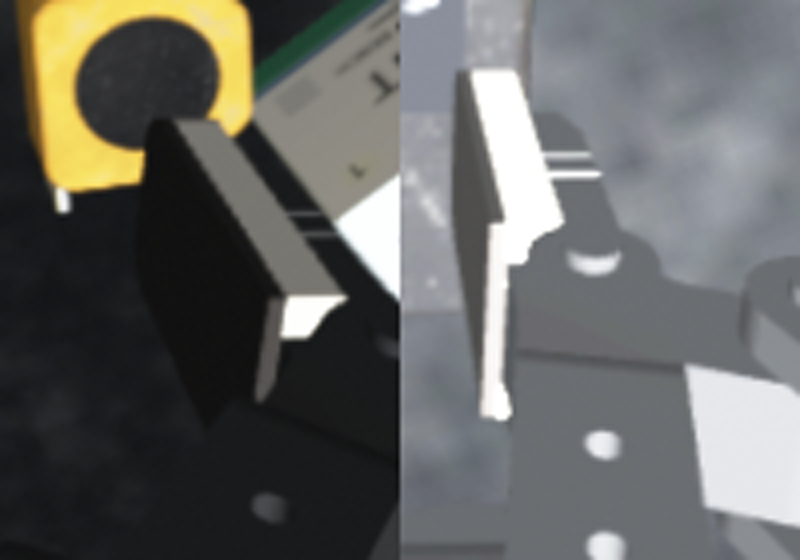

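The pads in both pictures fit tips about 38 mm behind the reported TCP when open and 25 mm when nearly shut. So the real tips are about 25 mm short of the reported TCP and now stand just over the brick. I'll open and go lower in checked steps.

>>> apply_moves:
  claw: [0.085,0.085,0.085,0.085,0.085,0.085,0.085,0.085]
  xyz:
    - [0,0,0]
    - [0,0,0]
    - [0,0,0]
    - [0,0,0]
    - [0,0,0]
    - [0,0,0.004]
    - [0,0,0.004]
    - [0,0,0.004]
  twist:
    - [0,0,0]
    - [0,0,0]
    - [0,0,0]
    - [0,0,0]
    - [0,0,0]
    - [0,0,0]
    - [0,0,0]
    - [0,0,0]

```text
clock: 9.0
position: [0.4827, 0.2913, -0.0109]
tool_rot: [-3.141, -0.0, 2.213]
force: [0.3, -0.3, -0.5]
grip_width: 0.085
finger_force: 0.0
```

>>> apply_moves:
  claw: [0.085,0.085,0.085]
  xyz:
    - [0,0,0.003]
    - [0,0,0.002]
    - [0,0,0]
  twist:
    - [0,0,0]
    - [0,0,0]
    - [0,0,0]

```text
clock: 9.3
position: [0.4827, 0.2914, -0.0157]
tool_rot: [-3.141, -0.0, 2.213]
force: [0.6, 0.2, 0.1]
grip_width: 0.0847
finger_force: 0.0
```

>>> apply_moves:
  claw: [0.085,0.085,0.085,0.04,0.04,0.04,0.04,0.04,0.04]
  xyz:
    - [0,0,0.003]
    - [0,0,0.003]
    - [0,0,0]
    - [0,0,0]
    - [0,0,0]
    - [0,0,0]
    - [0,0,0]
    - [0,0,0]
    - [0,0,0]
  twist:
    - [0,0,0]
    - [0,0,0]
    - [0,0,0]
    - [0,0,0]
    - [0,0,0]
    - [0,0,0]
    - [0,0,0]
    - [0,0,0]
    - [0,0,0]
  force: 60

```text
clock: 10.2
position: [0.483, 0.2916, -0.021]
tool_rot: [3.141, 0.0, 2.213]
force: [-1.5, -1.8, 5.9]
grip_width: 0.0468
finger_force: 62.4
```

>>> apply_moves:
  claw: [0.04,0.04,0.04,0.04,0.04,0.04,0.04,0.04,0.04,0.04,0.04,0.04,0.04,0.04]
  xyz:
    - [0,0,-0.01]
    - [0,0,-0.025]
    - [0,0,-0.03]
    - [0,0,-0.03]
    - [0,0,-0.03]
    - [0,0,-0.015]
    - [0,0,0]
    - [0,0,0]
    - [0,0,0]
    - [0,0,0]
    - [0,0,0]
    - [0,0,0]
    - [0,0,0]
    - [0,0,0]
  twist:
    - [0,0,0]
    - [0,0,0]
    - [0,0,0]
    - [0,0,0]
    - [0,0,0]
    - [0,0,0]
    - [0,0,-0.137]
    - [0,0,-0.137]
    - [0,0,-0.137]
    - [0,0,-0.137]
    - [0,0,-0.137]
    - [0,0,-0.137]
    - [0,0,-0.137]
    - [0,0,-0.137]

```text
clock: 11.6
position: [0.4826, 0.2911, 0.1183]
tool_rot: [-3.141, -0.001, -2.969]
force: [-0.1, 0.3, -2.8]
grip_width: 0.0469
finger_force: 62.6
```

>>> apply_moves:
  claw: [0.04,0.04,0.04,0.04,0.04,0.04,0.04,0.04,0.04]
  xyz:
    - [-0.006,-0.037,0]
    - [-0.006,-0.037,0]
    - [-0.006,-0.037,0]
    - [-0.006,-0.037,0]
    - [-0.006,-0.037,0]
    - [-0.007,-0.037,0]
    - [-0.007,-0.037,0]
    - [-0.007,-0.039,0]
    - [0,0,0]
  twist:
    - [0,0,0]
    - [0,0,0]
    - [0,0,0]
    - [0,0,0]
    - [0,0,0]
    - [0,0,0]
    - [0,0,0]
    - [0,0,0]
    - [0,0,0]

```text
clock: 12.5
position: [0.5836, -0.0001, 0.1175]
tool_rot: [-3.14, -0.001, -2.982]
force: [-0.2, 1.6, -3.8]
grip_width: 0.0469
finger_force: 62.9
```

```bash
python3 - <<'E'
from h import *
delta(.5829,.0061,.1,.1667+np.pi); f=grab('wrist','w3')
print(proj(f,[[.5181,.0808,.042],[.5829,.0061,.1]]))
E
```

```text
{'clock': 12.5, 'position': [0.5836, -0.0001, 0.1175], 'tool_rot': [-3.1395, -0.0014, -2.9816], 'force': [-0.2463, 1.5555, -3.8431], 'grip_width': 0.0469, 'finger_force': 62.8999, 'qpos': [0.5154, 0.7281, -0.9329, 1.7554, 0.6814, 1.0185, 1.054]}
tool shift now [-0.0003  0.0063  0.0175] twist z -0.0067
[[400.68302986 150.46190427]
 [293.38026418 242.01058963]]
```

View pics/w3.png

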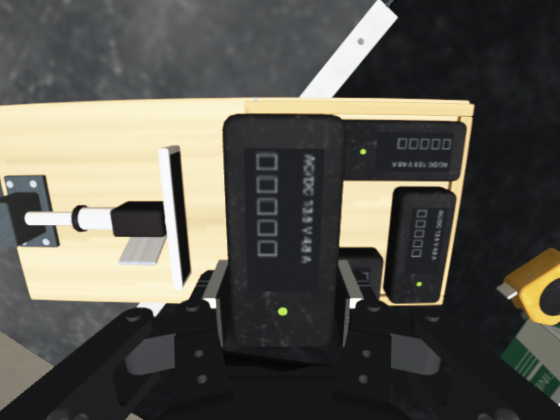

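The wrist picture shows the brick held square, with its top at px (223..345, 115..347). Pallet corners are at (473,101), (443,303) and (32,298).

```bash
python3 - <<'E'
from h import *
from scipy.optimize import least_squares
f=grab('wrist'); ft=grab('top'); s=bot.observe()
p=np.array(s['position']);t=s['tool_rot'][2]
P=ray(f,[[224,115],[343,115],[347,346],[222,346]],p[2]+.051)
X=np.array([np.cos(t),np.sin(t)]);Y=np.array([np.sin(t),-np.cos(t)])
Q=(P-p)[:,:2]; print('brick in tool',np.c_[Q@X,Q@Y].round(4))
M=np.array([[.0975,-.33,.012],[-.0975,-.33,.012],[.0975,.095,.02],[-.0975,.095,.02]])
uv=np.array([[553,20],[710,235],[32,328],[178,570]])/4+[175,120]-.375
W=lambda p,M: np.c_[p[0]+np.cos(p[2])*M[:,0]-np.sin(p[2])*M[:,1],p[1]+np.sin(p[2])*M[:,0]+np.cos(p[2])*M[:,1],M[:,2]]
rw=lambda q:(proj(f,W(q,M[[3,2,0]]))-[[473,101],[443,303],[32,298]]).ravel()
rt=lambda q:(proj(ft,W(q,M))-uv).ravel()
for fun in(rt,rw,lambda q:np.r_[rw(q),rt(q)*2]):
  r=least_squares(fun,[.58,.06,.16]); print(r.x.round(4),r.fun.round(1))
L=np.array([[-.0325,-.0245,.042],[-.0805,-.0245,.042],[-.0805,.0805,.042],[-.0325,.0805,.042],[.0975,.095,.02]])
print(proj(f,W(r.x,L)).round())
E
```

```text
brick in tool [[ 0.0768 -0.0247]
 [ 0.0766  0.0182]
 [-0.0237  0.0253]
 [-0.0234 -0.0317]]
[0.5784 0.0626 0.1667] [ 0.3 -0.8  1.2 -0.  -1.2  0.1 -0.2  0.4]
[0.5772 0.0661 0.1658] [ 2.2 -2.8 -0.5  3.1 -2.3  2. ]
[0.5776 0.0645 0.1673] [ 0.2 -2.8 -1.8  3.1 -3.3  2.4 -0.6 -0.6  1.3  0.8 -3.6  1.4 -1.6  2. ]
[[330. 181.]
 [332. 118.]
 [468. 119.]
 [460. 181.]
 [441. 306.]]
```

```bash
python3 - <<'E'
from h import *
from scipy.spatial.transform import Rotation as R
f=grab('wrist'); s=bot.observe()
def T(p,r): m=np.eye(4); m[:3,:3]=R.from_euler('xyz',r).as_matrix(); m[:3,3]=p; return m
Tn=T(s['position'],s['tool_rot']); C=f['V']@Tn   # tool->cam
T2=T([.4828,.2914,.0016],[3.1416,-.0001,2.2127]); f2=dict(f); f2['V']=C@np.linalg.inv(T2)
a=cv2.imread('pics/w2.png',0); b=cv2.imread('pics/w3.png',0)
m2=np.zeros_like(a); m2[120:310,255:312]=255; m3=np.zeros_like(a); m3[120:340,232:336]=255
sf=cv2.SIFT_create(contrastThreshold=.01); up=lambda i:i
k2,d2=sf.detectAndCompute(cv2.equalizeHist(a),m2); k3,d3=sf.detectAndCompute(cv2.convertScaleAbs(b,alpha=2),m3)
g=[x[0] for x in cv2.BFMatcher().knnMatch(d2,d3,k=2) if x[0].distance<.85*x[1].distance]
u2=np.array([k2[x.queryIdx].pt for x in g]);u3=np.array([k3[x.trainIdx].pt for x in g])
H,msk=cv2.findHomography(u2,u3,cv2.RANSAC,3); k=msk[:,0]>0; print(len(g),k.sum())
u2,u3=u2[k],u3[k]; print(np.c_[u2,u3].round().astype(int)[:30].tolist())
c2=np.array([[235,117],[337,117],[330,317],[247,317]],float); print(cv2.perspectiveTransform(c2[None],H).round())
O=ray(f2,u2,.03)
ok,rv,tv=cv2.solvePnP(O,u3,f['K'],f['d']); 
G=np.diag([1,-1,-1,1.]); A=np.eye(4);A[:3,:3]=cv2.Rodrigues(rv)[0];A[:3,3]=tv[:,0]
B=np.linalg.inv(Tn)@np.linalg.inv(f['V'])@G@A  # world-at-pick -> tool now
e=np.array([-.6,.8,0]);ctr=np.array([.4692,.3105,.03])
print('err',np.abs(cv2.projectPoints(O,rv,tv,f['K'],f['d'])[0][:,0]-u3).mean(),'long axis in tool',(B[:3,:3]@e).round(3),'normal',B[:3,2].round(3),'top ctr in tool',(B@np.r_[ctr,1]).round(4))
E
```

```text
28 17
[[265, 287, 260, 313], [267, 277, 263, 300], [268, 295, 264, 322], [271, 156, 268, 162], [271, 156, 268, 162], [271, 169, 267, 178], [271, 194, 267, 207], [271, 194, 267, 207], [271, 230, 267, 248], [272, 294, 267, 320], [275, 302, 271, 330], [279, 278, 276, 303], [297, 288, 296, 314], [297, 275, 296, 299], [298, 201, 300, 215], [298, 166, 302, 175], [307, 161, 309, 169]]
[[[225. 115.]
  [347. 117.]
  [334. 347.]
  [239. 346.]]]
err 0.35866605927416667 long axis in tool [1.    0.01  0.003] normal [ 0.003 -0.01  -1.   ] top ctr in tool [ 2.37e-02 -3.00e-04 -5.11e-02  1.00e+00]
```

>>> apply_moves:
  claw: [0.04,0.04,0.04,0.04,0.04,0.04,0.04,0.04]
  xyz:
    - [-0.0005,0.0075,0]
    - [0,0,0]
    - [0,0,0.02]
    - [0,0,0.025]
    - [0,0,0.025]
    - [0,0,0.02]
    - [0,0,0.005]
    - [0,0,0]
  twist:
    - [0,0,-0.017]
    - [0,0,0]
    - [0,0,0]
    - [0,0,0]
    - [0,0,0]
    - [0,0,0]
    - [0,0,0]
    - [0,0,0]

```text
clock: 13.5
position: [0.5818, 0.014, 0.0234]
tool_rot: [3.141, -0.001, -2.957]
force: [-0.2, -0.6, -2.6]
grip_width: 0.0469
finger_force: 62.8
```

```bash
python3 - <<'E'
from h import *
delta(.5829,.0074,-.009,.1767+np.pi)
E
```

```text
{'clock': 13.5, 'position': [0.5818, 0.014, 0.0234], 'tool_rot': [3.1412, -0.0007, -2.9568], 'force': [-0.167, -0.5867, -2.6492], 'grip_width': 0.0469, 'finger_force': 62.7934, 'qpos': [0.4364, 0.8478, -0.8422, 1.8094, 0.8163, 0.8747, 0.9549]}
tool shift now [ 0.0001 -0.0067  0.0324] twist z 0.0081
```

>>> apply_moves:
  claw: [0.04,0.04,0.04,0.04]
  xyz:
    - [0,-0.0067,0]
    - [0,0,0.008]
    - [0,0,0]
    - [0,0,0]
  twist:
    - [0,0,0.008]
    - [0,0,0]
    - [0,0,0]
    - [0,0,0]

```text
clock: 13.9
position: [0.5832, 0.0069, 0.0157]
tool_rot: [3.142, 0.0, -2.966]
force: [-0.4, 0.3, -2.7]
grip_width: 0.0473
finger_force: 62.9
```

```bash
python3 - <<'E'
from h import *
delta(.5829,.0074,-.009,.1767+np.pi)
for i in range(3): print(np.round(bot.observe()['position'],4))
f=grab('wrist','w4'); state()
for q in('brick_left','brick_right','foot','collar'): print(q,[(np.round(r['position'],4).tolist(),round(r['score'],2)) for r in bot.find_in('wrist',q)][:4])
E
```

```text
{'clock': 13.9, 'position': [0.5832, 0.0069, 0.0157], 'tool_rot': [3.1415, 0.0001, -2.9656], 'force': [-0.4095, 0.3125, -2.6909], 'grip_width': 0.0473, 'finger_force': 62.9335, 'qpos': [0.4416, 0.8583, -0.8316, 1.8089, 0.8266, 0.8636, 0.9519]}
tool shift now [0.0002 0.0005 0.0247] twist z -0.0007
[0.5832 0.0069 0.0157]
[0.5832 0.0069 0.0157]
[0.5832 0.0069 0.0157]
{'clock': 13.95, 'position': [0.5833, 0.007, 0.0158], 'tool_rot': [3.1415, 0.0003, -2.9653], 'force': [-0.7944, -0.2811, -3.5312], 'grip_width': 0.0468, 'finger_force': 62.9334, 'qpos': [0.4415, 0.8583, -0.8317, 1.8088, 0.8266, 0.8636, 0.952]}
brick_left [([0.5173, 0.0741, 0.0442], 0.93)]
brick_right [([0.6393, 0.0308, 0.046], 0.74)]
foot [([0.5984, -0.0983, 0.0514], 0.58)]
collar [([0.6024, -0.0908, 0.046], 0.72)]
```

View pics/w4.png

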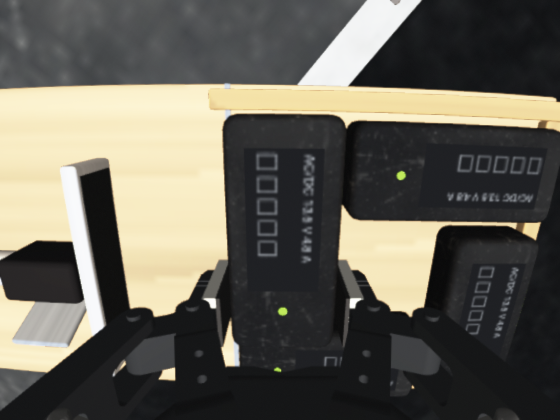

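The brick is above the place. Its left edge is at px 224, the neighbouring brick_left starts at px ~346 (rows 125–215), the mark line is at (228,88), and the cleat's inner lower edge is at about (300,113).

```bash
python3 - <<'E'
from h import *
f=grab('wrist'); q=[.5778,.0635,.167]
def pal(P): c,s=np.cos(q[2]),np.sin(q[2]); d=P[:,:2]-q[:2]; return (np.c_[c*d[:,0]+s*d[:,1],-s*d[:,0]+c*d[:,1]]*1000).round(1)
s=state(); p=np.array([s['position']]); print('tool',pal(p))
print('left near face (true y -24.5, x -80.5/-32.5)',pal(ray(f,[[347,122],[346,170],[347,218]],.041)))
print('mark (y -86,x -84)',pal(ray(f,[[228,88],[230,113]],.012)))
print('cleat inner top(x -84.5)',pal(ray(f,[[215,109],[300,113],[500,120]],.02)))
print('cleat outer (x-97.5?)',pal(ray(f,[[210,90],[300,90],[500,97]],.02)))
print('LEDs',pal(ray(f,[[401,176]],.042)))
P=ray(f,[[224,116],[345,117]],p[0,2]+.050); print('held far corners',pal(P))
E
```

```text
{'clock': 14.2, 'position': [0.5832, 0.007, 0.0157], 'tool_rot': [-3.1416, 0.0002, -2.9654], 'force': [-1.359, 1.0755, -2.341], 'grip_width': 0.0467, 'finger_force': 62.9333, 'qpos': [0.4413, 0.8583, -0.8315, 1.8089, 0.8267, 0.8636, 0.9519]}
tool [[ -4.  -56.6]]
left near face (true y -24.5, x -80.5/-32.5) [[-78.2 -29.4]
 [-56.8 -28.5]
 [-33.7 -26.5]]
mark (y -86,x -84) [[-94.4 -86.2]
 [-81.9 -85.5]]
cleat inner top(x -84.5) [[-83.7 -91.7]
 [-82.  -49.1]
 [-81.3  55.6]]
cleat outer (x-97.5?) [[-92.8 -93.9]
 [-93.  -49.4]
 [-92.8  53.6]]
LEDs [[-54.6  -2.9]]
held far corners [[-80.3 -79.3]
 [-80.3 -35.1]]
```

>>> apply_moves:
  claw: [0.04,0.04,0.04,0.04,0.04,0.04,0.04]
  xyz:
    - [-0.001,0.0005,0.006]
    - [0,0,0.006]
    - [0,0,0.005]
    - [0,0,0.003]
    - [0,0,0.002]
    - [0,0,0.001]
    - [0,0,0]
  twist:
    - [0,0,0]
    - [0,0,0]
    - [0,0,0]
    - [0,0,0]
    - [0,0,0]
    - [0,0,0]
    - [0,0,0]

```text
clock: 14.9
position: [0.5841, 0.0076, -0.0075]
tool_rot: [3.142, -0.0, -2.965]
force: [-0.2, 0.1, -2.7]
grip_width: 0.0468
finger_force: 62.9
```

>>> apply_moves:
  claw: [0.04,0.04,0.04]
  xyz:
    - [0,0,0.0015]
    - [0,0,0]
    - [0,0,0]
  twist:
    - [0,0,0]
    - [0,0,0]
    - [0,0,0]

```text
clock: 15.2
position: [0.5841, 0.0076, -0.0088]
tool_rot: [3.142, 0.0, -2.965]
force: [0.3, 0.5, -2.9]
grip_width: 0.0468
finger_force: 63.1
```

>>> apply_moves:
  claw: [0.04,0.04,0.04,0.04]
  xyz:
    - [0,0,0.001]
    - [0,0,0]
    - [0,0,0.0005]
    - [0,0,0]
  twist:
    - [0,0,0]
    - [0,0,0]
    - [0,0,0]
    - [0,0,0]

```text
clock: 15.6
position: [0.5842, 0.0076, -0.0091]
tool_rot: [-3.141, 0.0, -2.966]
force: [-9.9, -3.3, 26.1]
grip_width: 0.0469
finger_force: 66.5
```

>>> apply_moves:
  claw: [0.046,0.06,0.075,0.08,0.08,0.08,0.08,0.08,0.08,0.08,0.08,0.08]
  xyz:
    - [0,0,-0.001]
    - [0,0,0]
    - [0,0,0]
    - [0,0,0]
    - [0,0,0]
    - [0,0,-0.01]
    - [0,0,-0.02]
    - [0,0,-0.025]
    - [0,0,-0.03]
    - [0,0,-0.03]
    - [0,0,0]
    - [0,0,0]
  twist:
    - [0,0,0]
    - [0,0,0]
    - [0,0,0]
    - [0,0,0]
    - [0,0,0]
    - [0,0,0]
    - [0,0,0]
    - [0,0,0]
    - [0,0,0]
    - [0,0,0]
    - [0,0,0]
    - [0,0,0]

```text
clock: 16.8
position: [0.5845, 0.0075, 0.1072]
tool_rot: [-3.141, 0.002, -2.966]
force: [0.2, -0.6, -0.4]
grip_width: 0.0802
finger_force: 0.0
```

```bash
cat > look.py <<'E'
from h import *
from scipy.spatial.transform import Rotation as R
# SIFT-match the brick against w2 crop to find its pose on a plane at height z
def brick(f,z,mask):
    a=cv2.imread('pics/w2.png',0)
    C=np.load('C.npy'); m=np.eye(4); m[:3,:3]=R.from_euler('xyz',[3.1416,-.0001,2.2127]).as_matrix(); m[:3,3]=[.4828,.2914,.0016]
    f2=dict(f); f2['V']=C@np.linalg.inv(m); m2=np.zeros_like(a); m2[120:310,255:312]=255
    b=cv2.cvtColor(f['img'],cv2.COLOR_RGB2GRAY); m3=np.zeros_like(b); u0,v0,u1,v1=mask; m3[v0:v1,u0:u1]=255
    sf=cv2.SIFT_create(contrastThreshold=.01)
    k2,d2=sf.detectAndCompute(cv2.equalizeHist(a),m2); k3,d3=sf.detectAndCompute(cv2.convertScaleAbs(b,alpha=2),m3)
    g=[x[0] for x in cv2.BFMatcher().knnMatch(d2,d3,k=2) if x[0].distance<.85*x[1].distance]
    A=ray(f2,np.array([k2[x.queryIdx].pt for x in g]),.03)[:,:2]; B=ray(f,np.array([k3[x.trainIdx].pt for x in g]),z)[:,:2]
    M,k=cv2.estimateAffinePartial2D(A,B,ransacReprojThreshold=.002)
    print('n',len(g),k.sum(),'scale',np.hypot(M[0,0],M[1,0]),'centre',(M@[.4692,.3105,1]).round(4),'yaw',(np.arctan2(M[1,0],M[0,0])+2.2235)%np.pi)
E
python3 - <<'E'
from look import *
s=state(); f=grab('wrist','w5')
m=np.eye(4); m[:3,:3]=R.from_euler('xyz',s['tool_rot']).as_matrix(); m[:3,3]=s['position']; np.save('C.npy',f['V']@m)
print('expect',proj(f,[[.5602,.002,.042]]))
brick(f,.042,(190,90,370,380))
for q in('brick_left','brick_right','brick_far'): print(q,[(np.round(r['position'],4).tolist(),round(r['score'],2)) for r in bot.find_in('wrist',q)][:4])
E
```

```text
{'clock': 16.8, 'position': [0.5845, 0.0075, 0.1072], 'tool_rot': [-3.1408, 0.0018, -2.9656], 'force': [0.2239, -0.5976, -0.3605], 'grip_width': 0.0802, 'finger_force': 0.0, 'qpos': [0.4992, 0.7416, -0.9262, 1.7631, 0.6979, 1.0, 1.0458]}
expect [[281.80577585 187.04105077]]Traceback (most recent call last):
  File "<stdin>", line 5, in <module>
  File "look.py", line 13, in brick
    M,k=cv2.estimateAffinePartial2D(A,B,ransacReprojThreshold=.002)
        ~~~~~~~~~~~~~~~~~~~~~~~~~~~^^^^^^^^^^^^^^^^^^^^^^^^^^^^^^^^
cv2.error: OpenCV(4.12.0) /io/opencv/modules/calib3d/src/ptsetreg.cpp:1108: error: (-215:Assertion failed) count >= 0 && to.checkVector(2) == count in function 'estimateAffinePartial2D'
```

```bash
sed -i 's/estimateAffinePartial2D(A,B,ransac/estimateAffinePartial2D(np.float32(A),np.float32(B),ransac/' look.py
python3 - <<'E'
from look import *
f=grab('wrist'); q=[.5788,.0637,.167]
def pal(P): c,s=np.cos(q[2]),np.sin(q[2]); d=np.atleast_2d(P)[:,:2]-q[:2]; return (np.c_[c*d[:,0]+s*d[:,1],-s*d[:,0]+c*d[:,1]]*1000).round(1)
brick(f,.042,(190,90,370,380))
# LEDs (green spots) at brick tops
im=f['img'].astype(int); m=((im[...,1]>im[...,0]+25)&(im[...,1]>im[...,2]+50)).astype('uint8')
n,_,st,ce=cv2.connectedComponentsWithStats(m)
for i in range(1,n):
    if st[i,4]>8: P=ray(f,[ce[i]],.042); print('led',ce[i].round(),st[i,4],P.round(4)[0],pal(P))
for q2 in('brick_left','brick_right','brick_far'): print(q2,[(pal(np.array(r['position'])),round(r['score'],2)) for r in bot.find_in('wrist',q2)][:4])
E
```

```text
n 28 8 scale 0.0 centre [0.632  0.0514] yaw 2.2235
led [357. 152.] 28 [0.5238 0.0512 0.042 ] [[-56.3  -3.2]]
led [282. 225.] 24 [0.5891 0.0077 0.042 ] [[  0.8 -56.9]]
led [278. 288.] 19 [0.6441 0.0138 0.042 ] [[ 56.1 -60.1]]
led [414. 290.] 13 [0.6271 0.1274 0.042 ] [[58.2 54.7]]
brick_left [(array([[-60.9,  24.5]]), 0.82)]
brick_right [(array([[ 54. , -28.1]]), 0.78)]
brick_far [(array([[  27.8, -183.7]]), 0.41)]
```

>>> apply_moves:
  claw: [0.085,0.085,0.085,0.085,0.085,0.085,0.085,0.085,0.085,0.085,0.085,0.085,0.085,0.085,0.085,0.085,0.085,0.085]
  xyz:
    - [0,0,-0.01]
    - [0,0,0]
    - [0,0,0]
    - [0,0,0]
    - [0,0,0]
    - [0,0,0]
    - [0,0,0]
    - [0,0,0]
    - [0,0,0]
    - [0,0,0]
    - [0,0,0]
    - [0,0,0]
    - [-0.03,0.0015,0]
    - [-0.03,0.0015,0]
    - [-0.03,0.0015,0]
    - [-0.028,0.001,0]
    - [0,0,0]
    - [0,0,0]
  twist:
    - [0,0,0.132]
    - [0,0,0.132]
    - [0,0,0.132]
    - [0,0,0.132]
    - [0,0,0.132]
    - [0,0,0.132]
    - [0,0,0.132]
    - [0,0,0.132]
    - [0,0,0.132]
    - [0,0,0.132]
    - [0,0,0.132]
    - [0,0,0.128]
    - [0,0,0]
    - [0,0,0]
    - [0,0,0]
    - [0,0,0]
    - [0,0,0]
    - [0,0,0]

```text
clock: 18.85
position: [0.6088, -0.1079, 0.115]
tool_rot: [-3.141, -0.001, 1.737]
force: [-0.8, 0.5, 0.7]
grip_width: 0.0853
finger_force: 0.0
```

```bash
cat >> h.py <<'E'
Q=[.5785,.063,.167]
def pal(P): c,s=np.cos(Q[2]),np.sin(Q[2]); d=np.atleast_2d(P)[:,:2]-Q[:2]; return (np.c_[c*d[:,0]+s*d[:,1],-s*d[:,0]+c*d[:,1]]*1000).round(1)
def leds(f):
    im=f['img'].astype(int); m=((im[...,1]>im[...,0]+25)&(im[...,1]>im[...,2]+50)).astype('uint8')
    n,_,st,ce=cv2.connectedComponentsWithStats(m)
    for i in range(1,n):
        if st[i,4]>8: print('led',ce[i].round(),st[i,4],pal(ray(f,[ce[i]],.042)))
E
python3 - <<'E'
from h import *
delta(.6098,-.1077,.1,1.738); f=grab('wrist','w6'); leds(f)
for c in('wrist','top','scene'):
  if c!='wrist': grab(c)
  for q in('foot','collar','lever','lever_tip'): print(c,q,[(pal(r['position']),round(r['position'][2],3),round(r['score'],2)) for r in bot.find_in(c,q)][:2])
# bright plate top edge in wrist image: print profile along columns through expected plate
W=lambda x,y,z: [Q[0]+np.cos(.167)*x-np.sin(.167)*y,Q[1]+np.sin(.167)*x+np.cos(.167)*y,z]
print(proj(f,[W(-.06,-.1495,.05),W(.06,-.1495,.05),W(-.0975,-.0845,.012),W(.0975,-.0845,.012)]).round())
E
```

```text
{'clock': 18.85, 'position': [0.6088, -0.1079, 0.115], 'tool_rot': [-3.1408, -0.0007, 1.737], 'force': [-0.7606, 0.4569, 0.6574], 'grip_width': 0.0853, 'finger_force': 0.0, 'qpos': [0.4463, 0.6636, -0.5506, 1.6744, 0.4151, 0.9235, -0.098]}
tool shift now [0.    0.001 0.015] twist z -0.001
led [284.  53.] 29 [[  1.5 -56. ]]
led [362.  59.] 29 [[ 56.8 -59. ]]
wrist foot [(array([[   5.9, -171.5]]), 0.051, 0.77)]
wrist collar [(array([[   9.9, -162.8]]), 0.05, 0.79)]
wrist lever [(array([[  26.8, -182.9]]), 0.048, 0.91)]
wrist lever_tip [(array([[  25.4, -179.4]]), 0.044, 0.75), (array([[   3.5, -167.7]]), 0.007, 0.63)]
top foot [(array([[   4.4, -164.1]]), 0.05, 0.82), (array([[ 80.8, 207.2]]), 0.033, 0.23)]
top collar [(array([[   7.8, -159.8]]), 0.051, 0.7)]
top lever [(array([[  22.6, -176.8]]), 0.05, 0.58), (array([[ -23.4, -142.2]]), 0.009, 0.35)]
top lever_tip [(array([[ -18. , -147.3]]), 0.014, 0.34), (array([[ 51.9, -31. ]]), 0.043, 0.16)]
scene foot [(array([[  10.5, -150.4]]), 0.05, 0.7)]
scene collar [(array([[  13.8, -155.6]]), 0.047, 0.62)]
scene lever [(array([[  24.9, -180.3]]), 0.055, 0.41)]
scene lever_tip []
[[203. 186.]
 [362. 186.]
 [164.  99.]
 [401.  99.]]
```

```bash
cat >> h.py <<'E'
def plate(f,name=''):
    W=lambda x,y,z:[Q[0]+np.cos(Q[2])*x-np.sin(Q[2])*y,Q[1]+np.sin(Q[2])*x+np.cos(Q[2])*y,z]
    im=f['img'].astype(float)
    sat=(im.max(2)-im.min(2)); ys=np.arange(-.20,-.07,.0005); out={}
    def prof(xs,z):
        P=[W(x,y,z) for x in xs for y in ys]; u=proj(f,P).astype(np.float32).reshape(len(xs),len(ys),2)
        g=lambda a:np.median(cv2.remap(a.astype(np.float32),u[...,0],u[...,1],cv2.INTER_LINEAR),0)
        return g(im.mean(2)),g(sat)
    return ys,prof
E
python3 - <<'E'
from h import *
f=grab('wrist'); ys,prof=plate(f)
for xs,z in((np.linspace(-.05,-.03,9),.05),(np.linspace(.03,.05,9),.05),(np.linspace(-.06,.06,25),.012)):
  g,s=prof(xs,z); print(z,[(round(y*1000),int(a),int(b)) for y,a,b in zip(ys[::3],g[::3],s[::3]) if (y<-.13 if z>.02 else y>-.1)])
im=f['img'].astype(int); 
for r in(184,188,192): print(r,[(int(a)) for a in im[r,180:380:4].mean(1)])
E
```

```text
0.05 [(-200, 224, 53), (-198, 224, 53), (-197, 224, 53), (-196, 224, 53), (-194, 225, 53), (-192, 224, 53), (-191, 225, 53), (-190, 225, 53), (-188, 225, 53), (-186, 225, 53), (-185, 225, 53), (-184, 225, 53), (-182, 225, 53), (-180, 225, 53), (-179, 225, 53), (-178, 225, 53), (-176, 225, 53), (-174, 225, 52), (-173, 225, 52), (-172, 225, 52), (-170, 226, 52), (-168, 226, 53), (-167, 226, 52), (-165, 226, 53), (-164, 226, 52), (-162, 226, 52), (-161, 226, 52), (-159, 226, 52), (-158, 234, 34), (-156, 247, 2), (-155, 248, 3), (-153, 250, 2), (-152, 250, 2), (-150, 235, 3), (-149, 75, 3), (-147, 18, 1), (-146, 19, 1), (-144, 104, 41), (-143, 223, 53), (-141, 227, 51), (-140, 227, 51), (-138, 227, 51), (-137, 227, 51), (-135, 227, 51), (-134, 227, 50), (-132, 227, 51), (-131, 227, 50)]
0.05 [(-200, 232, 43), (-198, 232, 43), (-197, 232, 44), (-196, 232, 44), (-194, 232, 43), (-192, 232, 44), (-191, 231, 44), (-190, 231, 43), (-188, 231, 43), (-186, 231, 43), (-185, 231, 44), (-184, 231, 44), (-182, 231, 44), (-180, 231, 44), (-179, 231, 44), (-178, 231, 44), (-176, 231, 44), (-174, 231,
[... 832 characters left out ...]
 229, 227, 157, 45, 25, 25, 25, 25, 25, 25, 24, 25, 25, 21, 22, 22, 22, 22, 23, 22, 22, 21, 19, 20, 19, 18, 19, 19, 19, 19, 19, 18, 19, 19, 19, 18, 18, 19, 130, 221, 228, 231, 236, 234, 232]
188 [234, 235, 232, 227, 226, 229, 246, 250, 250, 250, 250, 249, 249, 249, 249, 249, 249, 249, 249, 249, 250, 250, 250, 249, 249, 249, 249, 249, 249, 249, 249, 249, 249, 249, 249, 248, 248, 248, 248, 247, 247, 247, 247, 246, 246, 229, 232, 236, 234, 232]
192 [234, 235, 232, 228, 226, 228, 242, 249, 249, 249, 249, 249, 249, 249, 249, 249, 249, 249, 249, 249, 249, 249, 249, 249, 249, 249, 249, 249, 249, 249, 249, 249, 249, 249, 249, 249, 249, 250, 250, 250, 250, 250, 250, 250, 250, 225, 232, 236, 234, 232]
```

>>> apply_moves:
  claw: [0.085,0.085,0.085,0.085,0.085,0.085,0.085,0.085,0.085]
  xyz:
    - [0,0,0.025]
    - [0,0,0.025]
    - [0,0,0.025]
    - [0,0,0.015]
    - [0,0,0.01]
    - [0,0,0.01]
    - [0,0,0.005]
    - [0,0,0]
    - [0,0,0]
  twist:
    - [0,0,0]
    - [0,0,0]
    - [0,0,0]
    - [0,0,0]
    - [0,0,0]
    - [0,0,0]
    - [0,0,0]
    - [0,0,0]
    - [0,0,0]

```text
clock: 20.55
position: [0.6095, -0.1078, 0.0012]
tool_rot: [3.141, 0.0, 1.738]
force: [0.9, -0.1, -0.1]
grip_width: 0.085
finger_force: 0.0
```

```bash
python3 - <<'E'
from h import *
s=state(); print(pal(s['position']))
E
```

```text
{'clock': 20.55, 'position': [0.6095, -0.1078, 0.0012], 'tool_rot': [3.1409, 0.0002, 1.7378], 'force': [0.9072, -0.0901, -0.1195], 'grip_width': 0.085, 'finger_force': 0.0, 'qpos': [0.3936, 0.8142, -0.4721, 1.726, 0.52, 0.7282, -0.1802]}
[[   2.2 -173.6]]
```

>>> apply_moves:
  claw: [0.085,0.085,0.085,0.085,0.085,0.085,0.085,0.085,0.085,0.085,0.085]
  xyz:
    - [0.004,0,0]
    - [0.004,0,0]
    - [0.006,0,0]
    - [0.008,0,0]
    - [0.008,0,0]
    - [0.008,0,0]
    - [0.008,0,0]
    - [0.008,0,0]
    - [0.006,0,0]
    - [0.004,0,0]
    - [0,0,0]
  twist:
    - [0,0,0]
    - [0,0,0]
    - [0,0,0]
    - [0,0,0]
    - [0,0,0]
    - [0,0,0]
    - [0,0,0]
    - [0,0,0]
    - [0,0,0]
    - [0,0,0]
    - [0,0,0]

```text
clock: 21.65
position: [0.599, -0.0444, 0.0011]
tool_rot: [3.14, 0.001, 1.738]
force: [4.0, -4.7, 1.0]
grip_width: 0.0853
finger_force: 2.5
```

```bash
cat >> h.py <<'E'
def edges(f):
    ys,prof=plate(f)
    for xs in(np.linspace(-.05,-.035,9),np.linspace(.035,.05,9),np.linspace(-.03,.03,21)):
        g,s=prof(xs,.05); i=np.where((g>235)&(s<25))[0]; 
        # front edge: last bright before dark front face
        j=[k for k in range(len(ys)-6) if g[k]>140>=g[k+1] and g[k+5]<90]
        print('x',xs[0].round(3),'bright',(ys[i[[0,-1]]]*1000).round(1) if len(i) else None,'front edge',[round(ys[k]*1000,1) for k in j])
    g,s=prof(np.r_[-.075:-.065:.001,.065:.075:.001],.012); i=np.where((s<35)&(g>120))[0]; print('mark',(ys[i]*1000).round(1).tolist())
E
python3 - <<'E'
from h import *
s=state(); print(pal(s['position'])); f=grab('wrist','w7'); edges(f); leds(f)
E
```

```text
{'clock': 21.65, 'position': [0.599, -0.0444, 0.0011], 'tool_rot': [3.1404, 0.0006, 1.738], 'force': [4.0018, -4.7148, 1.0353], 'grip_width': 0.0853, 'finger_force': 2.5138, 'qpos': [0.2913, 0.7921, -0.4648, 1.7778, 0.522, 0.6956, -0.2956]}
[[   2.4 -109.4]]
x -0.05 bright [-97.  -90.5] front edge [np.float64(-123.5), np.float64(-89.5), np.float64(-76.0)]
x 0.035 bright [-98. -91.] front edge [np.float64(-118.5), np.float64(-90.5), np.float64(-77.5)]
x -0.03 bright [-97.5 -91. ] front edge [np.float64(-90.0), np.float64(-76.0)]
mark [-117.5, -117.0, -116.5, -116.0, -115.5, -115.0, -114.5, -114.0, -113.5, -113.0, -112.5, -112.0, -111.5, -111.0, -110.5, -110.0, -109.5, -109.0, -108.5, -108.0, -107.5, -107.0, -106.5, -106.0, -105.5, -105.0, -104.5, -104.0, -103.5, -103.0, -102.5, -102.0, -89.5, -89.0]
led [131.  30.] 104 [[-55.7  -2.5]]
led [283. 170.] 81 [[  1.5 -56.3]]
led [416. 178.] 72 [[ 56.9 -59.3]]
```

>>> apply_moves:
  claw: [0.085,0.085,0.085,0.085]
  xyz:
    - [0.003,0,0]
    - [0.0018,0,0]
    - [0,0,0]
    - [0,0,0]
  twist:
    - [0,0,0]
    - [0,0,0]
    - [0,0,0]
    - [0,0,0]

```text
clock: 22.1
position: [0.5984, -0.0404, 0.0011]
tool_rot: [3.14, 0.001, 1.737]
force: [3.6, -3.9, 1.9]
grip_width: 0.0849
finger_force: 2.6
```

```bash
python3 - <<'E'
from h import *
s=state(); print(pal(s['position'])); f=grab('wrist','w8'); edges(f); leds(f)
f=grab('scene'); 
for q in('foot','collar'): print(q,[(pal(r['position']),round(r['score'],2)) for r in bot.find_in('scene',q)][:2])
E
```

```text
{'clock': 22.1, 'position': [0.5984, -0.0404, 0.0011], 'tool_rot': [3.1402, 0.0007, 1.7372], 'force': [3.6173, -3.8745, 1.937], 'grip_width': 0.0849, 'finger_force': 2.5769, 'qpos': [0.2843, 0.7909, -0.4641, 1.7806, 0.5221, 0.6936, -0.3037]}
[[   2.4 -105.3]]
x -0.05 bright [-93.  -86.5] front edge [np.float64(-119.0), np.float64(-85.5)]
x 0.035 bright [-94. -87.] front edge [np.float64(-114.5), np.float64(-86.0)]
x -0.03 bright [-93.5 -87. ] front edge [np.float64(-86.0)]
mark [-113.5, -113.0, -112.5, -112.0, -111.5, -111.0, -110.5, -110.0, -109.5, -109.0, -108.5, -108.0, -107.5, -107.0, -106.5, -106.0, -105.5, -105.0, -104.5, -104.0, -103.5, -103.0, -102.5, -102.0, -101.0, -100.5, -100.0, -99.5, -99.0, -98.5, -98.0, -90.5, -90.0, -89.5]
led [132.  41.] 102 [[-55.7  -2.5]]
led [283. 180.] 83 [[  1.5 -56.3]]
led [415. 188.] 74 [[ 56.8 -59.3]]
foot [(array([[ -3. , -86.6]]), 0.73), (array([[ -82. , -485.7]]), 0.43)]
collar [(array([[  2.5, -94.2]]), 0.5), (array([[ -83.5, -485.6]]), 0.46)]
```

>>> apply_moves:
  claw: [0.085,0.085,0.085]
  xyz:
    - [0.0009,0,0]
    - [0,0,0]
    - [0,0,0]
  twist:
    - [0,0,0]
    - [0,0,0]
    - [0,0,0]

```text
clock: 22.6
position: [0.5982, -0.0396, 0.0011]
tool_rot: [3.14, 0.001, 1.737]
force: [2.3, -4.8, 1.6]
grip_width: 0.0849
finger_force: 2.6
```

>>> apply_moves:
  claw: [0.07,0.06,0.055,0.05,0.045,0.04,0.035]
  xyz:
    - [0,0,0]
    - [0,0,0]
    - [0,0,0]
    - [0,0,0]
    - [0,0,0]
    - [0,0,0]
    - [0,0,0]
  twist:
    - [0,0,0]
    - [0,0,0]
    - [0,0,0]
    - [0,0,0]
    - [0,0,0]
    - [0,0,0]
    - [0,0,0]
  force: 40

```text
clock: 23.3
position: [0.5995, -0.0393, 0.0017]
tool_rot: [3.138, 0.001, 1.737]
force: [7.8, -4.8, 5.7]
grip_width: 0.0349
finger_force: 4.4
```

```bash
python3 - <<'E'
from h import *
s=state(); print(pal(s['position'])); f=grab('wrist','w9'); edges(f); leds(f)
E
```

```text
{'clock': 23.3, 'position': [0.5995, -0.0393, 0.0017], 'tool_rot': [3.1377, 0.0008, 1.7374], 'force': [7.8412, -4.7608, 5.7184], 'grip_width': 0.0349, 'finger_force': 4.4169, 'qpos': [0.2828, 0.7901, -0.4644, 1.78, 0.5223, 0.6924, -0.3053]}
[[   3.7 -104.4]]
x -0.05 bright [-92.5 -85.5] front edge [np.float64(-84.5)]
x 0.035 bright [-93.  -86.5] front edge [np.float64(-85.5)]
x -0.03 bright [-92.5 -86. ] front edge [np.float64(-138.0), np.float64(-85.0)]
mark [-112.5, -112.0, -111.5, -111.0, -110.5, -110.0, -109.5, -109.0, -108.5, -108.0, -107.5, -107.0, -106.5, -106.0, -105.5, -105.0, -104.5, -104.0, -103.5, -103.0, -102.5, -102.0, -101.5, -101.0, -100.5, -100.0, -99.5, -99.0, -98.5, -98.0, -97.5, -90.5, -90.0]
led [129.  44.] 95 [[-55.8  -2.5]]
led [280. 182.] 77 [[  1.4 -56.2]]
led [411. 189.] 72 [[ 56.8 -59.3]]
```

>>> apply_moves:
  claw: [0.032,0.03,0.028,0.025,0.02,0.02,0.02,0.02]
  xyz:
    - [0,0,0]
    - [0,0,0]
    - [0,0,0]
    - [0,0,0]
    - [0,0,0]
    - [0,0,0]
    - [0,0,0]
    - [0,0,0]
  twist:
    - [0,0,0]
    - [0,0,0]
    - [0,0,0]
    - [0,0,0]
    - [0,0,0]
    - [0,0,0]
    - [0,0,0]
    - [0,0,0]
  force: 50

```text
clock: 24.15
position: [0.5994, -0.0394, 0.002]
tool_rot: [3.138, 0.001, 1.737]
force: [4.9, -3.6, 10.9]
grip_width: 0.0273
finger_force: 50.3
```

```bash
python3 - <<'E'
from h import *
s=state(); print(pal(s['position']),s['moment']); f=grab('wrist','w10'); edges(f); leds(f)
for q in('lever_tip','lever','collar'): print(q,[(pal(r['position']),np.round(r['position'][2],3),round(r['score'],2)) for r in bot.find_in('wrist',q)][:2])
E
```

```text
{'clock': 24.15, 'position': [0.5994, -0.0394, 0.002], 'tool_rot': [3.1378, 0.0011, 1.7375], 'force': [4.9166, -3.6123, 10.8868], 'grip_width': 0.0273, 'finger_force': 50.2896, 'qpos': [0.2829, 0.7896, -0.4644, 1.7801, 0.5223, 0.6929, -0.3052]}
[[   3.6 -104.5]] [-1.00625031 -1.24226433 -0.06950359]
x -0.05 bright [-92.5 -86. ] front edge [np.float64(-85.0)]
x 0.035 bright [-93.  -86.5] front edge [np.float64(-85.5)]
x -0.03 bright [-92.5 -86. ] front edge [np.float64(-138.0), np.float64(-85.0)]
mark [-113.0, -112.5, -112.0, -111.5, -111.0, -110.5, -110.0, -109.5, -109.0, -108.5, -108.0, -107.5, -107.0, -106.5, -106.0, -105.5, -105.0, -104.5, -104.0, -103.5, -103.0, -102.5, -102.0, -101.5, -101.0, -100.5, -100.0, -99.5, -99.0, -98.5, -98.0, -97.5, -90.5, -90.0]
led [130.  44.] 98 [[-55.7  -2.5]]
led [280. 182.] 78 [[  1.5 -56.3]]
led [411. 189.] 72 [[ 56.8 -59.3]]
lever_tip [(array([[  13.6, -110.2]]), np.float64(0.066), 0.93)]
lever [(array([[  17.6, -112.6]]), np.float64(0.063), 0.57)]
collar [(array([[  7.3, -90.6]]), np.float64(0.047), 0.76), (array([[  2.1, -82.8]]), np.float64(0.01), 0.24)]
```

>>> apply_moves:
  claw: [0.02,0.02,0.02,0.02,0.02]
  xyz:
    - [0,0,0]
    - [0,0,0]
    - [0,0,0]
    - [0,0,0]
    - [0,0,0]
  twist:
    - [0,0,0]
    - [0,0,0]
    - [0,0,0]
    - [0,0,0]
    - [0,0,0]

```text
clock: 24.85
position: [0.5994, -0.0394, 0.0019]
tool_rot: [3.138, 0.001, 1.737]
force: [5.6, -4.9, 10.7]
grip_width: 0.0272
finger_force: 50.3
```

```bash
python3 - <<'E'
from h import *
s=state(); print(pal(s['position'])); edges(grab('wrist')); print(bot.job_done())
E
```

```text
{'clock': 24.85, 'position': [0.5994, -0.0394, 0.0019], 'tool_rot': [3.1379, 0.0011, 1.7374], 'force': [5.6118, -4.883, 10.6827], 'grip_width': 0.0272, 'finger_force': 50.2884, 'qpos': [0.2829, 0.7897, -0.4644, 1.7801, 0.5223, 0.6929, -0.3052]}
[[   3.6 -104.5]]
x -0.05 bright [-92.5 -86. ] front edge [np.float64(-85.0)]
x 0.035 bright [-93.  -86.5] front edge [np.float64(-85.5)]
x -0.03 bright [-92.5 -86. ] front edge [np.float64(-138.0), np.float64(-85.0)]
mark [-113.0, -112.5, -112.0, -111.5, -111.0, -110.5, -110.0, -109.5, -109.0, -108.5, -108.0, -107.5, -107.0, -106.5, -106.0, -105.5, -105.0, -104.5, -104.0, -103.5, -103.0, -102.5, -102.0, -101.5, -101.0, -100.5, -100.0, -99.5, -99.0, -98.5, -98.0, -97.5, -90.5, -90.0]
the job is handed in; nothing more can be done
None
```

I handed the job in at about 25 s: the brick lies in the open place about 2 mm off centre towards the cleat, the foot is within about 0.5 mm of the mark by the wrist camera, and the lever is held squeezed shut at 50 N. No verdict came back.

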